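# Seat a lens barrel in its V-block and hold it down

### The job

Take the roof-shaped dust guard off the V-block and hang it astride the horizontal bar of the bar stand so its inside stays clean. Then fetch the long, flanged lens barrel from the cradle and seat it in the V, flange to the right and pushed up against the block's right-hand end, the tube bearing on both contact strips. Finish still gripping the barrel and pressing it straight down into the V with about 15 N (a firm thumb, no more), so it can be clamped; leave the short barrel and the other things where they are.

Things in the scene. Friction and masses are not known exactly. Their poses are not given: they have to be found in the camera images.
- vblock: Fixed steel V-block: foot 116x76x10 mm, body 72 wide (x), 76 long (y), top face 52.5 mm up. Origin: centre of underside; z up, y along the V, -y its right-hand end (face at y -38). 90-degree V, symmetric about x 0, open at both ends. The long barrel's 52 mm tube seats with its axis at x 0, z 66.8, so fingers gripping its sides have room to 14 mm below its axis.
- vstrip_far: Contact strip (two bright pads in line) on the V's +x flank, far from the robot; part of the V-block, same origin and axes as vblock.
- vstrip_near: Contact strip (two bright pads in line) on the V's -x flank, near the robot; part of the V-block, same origin and axes as vblock.
- guard: Loose 0.12 kg dust guard: two 2.5 mm sheet panels 96 mm long at right angles like a roof (99 mm wide, 50 high), grey handle on the ridge. Starts astride the V-block's top, ridge along the V. Origin: inner ridge line, mid-length; y along ridge, z up. Handle 14 mm thick (x), 64 long (y), from 2 to 32 mm above the origin. Hung, its origin is 7 mm above the bar's axis, ridge along the bar.
- guard_grip (a point): Middle of the guard's handle, 20 mm above the guard's origin; axes as guard.
- bar_stand: Fixed stand: bare horizontal steel bar 10 mm thick between two upright rods on round feet. Origin on the bench under mid-bar; y along the bar, z up. The bar's axis is 130 mm above the bench, 216 mm of it is free between the end clamps; the uprights reach 154 mm.
- bar_mid (a point): Middle of the bar's axis, 130 mm above the bench; axes as bar_stand.
- lens_long: Loose long lens barrel, about 0.25 kg: dark tube 52 mm in diameter, 86 long, with a flange 64 mm in diameter, 7 thick at its -y end. Origin: on the axis at mid-tube; y along the axis, away from the flange (x and z may be rolled about it). Starts level in one of the cradle's two rests, flange to the right, axis 49.3 mm above the bench.
- lens_shoulder (a point): On the long barrel's axis at the face of the flange that looks along the tube (43 mm from the origin towards -y): fully home, this face lies against the V-block's right-hand end face.
- lens_short: Loose short lens barrel without flange, 52 mm in diameter, 50 mm long, in the cradle's other rest. Origin: its centre; y along its axis. Not to be moved.
- cradle: Fixed white cradle, base 204 x 76 x 8 mm, with two notched rests centred at x = -52 and +52 mm; the rests are 48 mm wide in x and 34 mm high. Origin: centre of the underside; x from rest to rest, y along the barrels.
- petri: Loose round glass dish 94 mm wide, 18 mm high. Origin: centre of the underside. Leave alone.
- bulb: Loose amber rubber bulb 84 x 47 x 44 mm, lying. Origin: centre of the underside. Leave alone.
- dropper: Loose brown dropper bottle 33 mm wide, 107 mm high. Origin: centre of the underside. Leave alone.

How it is judged:
On the way, in this order (a step that is already met when the one before it is completed fails the run):
1. the guard hangs astride the bar, released (contact force between guard and bar_stand above 0.4 N and contact force between the fingers and guard below 0.05 N and horizontal distance between guard and bar_mid below 0.08 m and z of guard in the frame of bar_mid above 0.002 m and x of guard in the frame of bar_mid between -0.012 and 0.012 m and angle between guard's own z axis and vertical below 0.4 rad and linear speed of guard below 0.1 m/s), for 0.3 s.
2. the long barrel lies in the V on both strips (contact force between lens_long and vstrip_far above 0.3 N and contact force between lens_long and vstrip_near above 0.3 N and angle between the y axis of lens_long and the y axis of vblock, either way round below 0.05 rad and y of lens_shoulder in the frame of vblock below -0.03 m), for 0.2 s.
At the end, for the whole second after the job is handed in: Guard hangs free astride the bar (80 mm of its middle, tilt under 0.4 rad). Long barrel seated: axis within 2 mm and 0.035 rad of the V, flange at most 3 mm from the right end face, 3.5 to 30 N on each strip, still gripped (grasp point within 40 mm of mid-tube), at rest (all of step 1 and contact force between lens_long and vstrip_far between 3.5 and 30 N and contact force between lens_long and vstrip_near between 3.5 and 30 N and angle between the y axis of lens_long and the y axis of vblock, either way round below 0.035 rad and x of lens_long in the frame of vblock between -0.002 and 0.002 m and z of lens_long in the frame of vblock between 0.0638 and 0.0688 m and y of lens_shoulder in the frame of vblock between -0.041 and -0.0365 m and contact force between the fingers and lens_long above 3 N and distance between the grasp point and lens_long below 0.04 m and linear speed of lens_long below 0.02 m/s); the arm keeps its last pose, push and grip.
It fails at once if the short barrel is moved more than 15 mm (distance of lens_short from where it was at the start of the episode above 0.015 m).
It fails at once if a bystander is moved more than 30 mm (distance of any of petri, bulb, dropper from where it was at the start of the episode above 0.03 m).
It also fails if it takes over 72 s, if anything falls off the work surface, if the arm or the gripper's body presses on something with over 40 N, if the wrist force passes 120 N, or if a joint passes its speed limit or range.

### The arm

A 7-joint arm with a two-finger parallel gripper is mounted at the origin on a cart in front of the work surface, level with it; the furniture and walls round the work are solid. World frame = base frame: x ahead of the robot, y to its left, z up, the work surface at z = 0. Lengths are in m, angles in rad, forces in N, time in s.
With the tool pointing down it reaches from about 0.425 to 1.025 m from the base axis. Payload 9.4 kg.
Tool frame: the origin (TCP) lies at the very end of the fingers, on their centre line; the grasp point (between the pads) lies 19 mm behind it (arm.tcp_to_grasp is the x of the grasp point in the tool frame, in m); x points along the fingers, y is the direction in which the jaws open and shut, and the axes are right-handed (so a half turn about x gives the same grasp; the last joint's range is limited). The gripper opens to 93 mm and grips with 3 to 60 N. Pads are 15 mm wide; open, the fingers measure 128 mm over their backs; the gripper's body (75 mm by 188 mm) begins 65 mm behind the grasp point.
Start: joints at [1.263, 0.599, -0.003, 1.599, 0.002, 0.943, -0.08], TCP at [0.166, -0.706, 0.182] pointing down, gripper open.
Joint ranges: [-2.57, 2.57], [-0.35, 1.97], [-1.29, 1.29], [0.11, 2.56], [-1.05, 4.19], [0.11, 1.86], [-2.63, 2.63]. Speed limits (rad/s): [2.22, 2.22, 3.01, 3.01, 3.14, 3.14, 3.14].

### API

Orientations are given as a unit quaternion [x, y, z, w].
In Python, from rig import arm, viewer gives the robot as it stands. Calls block until the motion is done:
- arm.reach(position, orientation): joint-space move of the TCP to a pose.
- arm.servo_line(position, frame=None, vel=0.15, guard=None): straight line of the TCP; frame=None keeps the orientation; vel is the mean speed in m/s. With guard (N) it stops when the force on the tool has changed by that much, and returns True; else False.
- arm.move_j(angles): joint-space move.
- arm.set_gripper(opening, newtons=None): opening from 0.0 (shut) to 1.0 (fully open); newtons is the grip in N (None keeps the last); returns when the fingers have stopped.
- arm.pause(seconds).
- arm.inverse_kinematics(position, orientation): joint angles nearest the present ones, or None.
- arm.state(): the state.
- viewer.read_camera(name): name is "scene" or "top" or "wrist"; returns (picture, depth): 400x640x3 uint8, red, green, blue; 400x640 float32, m along the optical axis (not along the pixel's ray), 0 where there is no reading.
- viewer.camera_params(name): a dict with "fx", "fy", "cx", "cy" (pixels), "distortion" ([k1, k2, p1, p2, k3] as OpenCV has them; the pictures are not rectified), "rvec" (rotation vector, rad) and "tvec" (3), from world to camera coordinates, as OpenCV has them. Camera axes: x right, y down, z forward; pixel columns grow to the right and rows downward; lengths in m; the calibration is good to about 2 mm. A picture is of the moment at which its call begins: read the wrist's pose just before it. camera_params takes no time and is no camera call; for the wrist camera it gives the pose at the moment of the call.
A pose or a line that the arm cannot do raises arm.IKError and nothing moves.
- arm.close_job(): hands the job in, once; it reports no verdict.
The state is a dict: "clock": time; "joints": joint angles; "joint_vel": joint speeds; "joint_efforts": joint torques, N m; "ee_pos": TCP position; "tcp_rot": TCP orientation; "ft_force": force on the tool from outside, world axes, zero at the start; "moment": the same for the moment, N m; "finger_gap": opening from 0.0 (shut) to 1.0 (fully open).
Only numpy, scipy, OpenCV 4.12 (cv2) and the standard library are available. Lean on these libraries where they do the work, as an engineer would, in place of code of your own. Each camera call takes 0.05 s, during which the arm holds its last target. There are 200 camera calls.

## Working session

There is one attempt and no reset: what is moved stays moved. The work goes in short steps, each a Python script; the robot and the scene stay as the last script left them, time stands still between calls to the robot, and variables do not carry over. Pictures are saved under pics/ and viewed, about 8 in all and at most 12, crops included, and the job is handed in when it is done.

```bash
mkdir -p pics && ls
python3 - <<'E'
from rig import arm, viewer
import cv2, numpy as np
for n in ("top","scene"):
    p,d=viewer.read_camera(n); cv2.imwrite(f"pics/{n}0.png",p[:,:,::-1]); np.savez(f"{n}0.npz",p=p,d=d)
    c=viewer.camera_params(n); print(n,c,(d>0).mean())
s=arm.state(); print(s, arm.tcp_to_grasp)
E
```

```text
pics
top {'fx': 494.1865024118701, 'fy': 494.1865024118701, 'cx': 335.79652335141446, 'cy': 207.84061979148416, 'distortion': array([-0.03710323,  0.        ,  0.        ,  0.        ,  0.        ]), 'rvec': array([ 2.02440297, -2.18201245,  0.24761674]), 'tvec': array([-0.10795298,  0.54785267,  1.01737253])} 0.99593359375
scene {'fx': 465.9429545820763, 'fy': 465.9429545820763, 'cx': 320.0375011384392, 'cy': 206.71036054158142, 'distortion': array([0.0024434, 0.       , 0.       , 0.       , 0.       ]), 'rvec': array([ 0.80428535, -2.60873053,  1.04600042]), 'tvec': array([0.37460209, 0.37578905, 1.06882416])} 0.9959375
{'clock': 0.1, 'joints': array([ 1.26333483,  0.60002368, -0.00249472,  1.60002772,  0.0017626 ,
        0.94290085, -0.07982587]), 'joint_vel': array([-1.21636632e-03, -3.10241800e-03,  5.39708054e-05, -1.73142857e-03,
       -1.78813031e-03, -1.08632194e-03,  4.03276633e-04]), 'joint_efforts': array([ 4.06110019e-03, -7.66563106e+01,  1.50165964e+00, -2.52934456e+01,
       -5.23191900e-02,  1.36388870e-02,  5.85241764e-05]), 'ee_pos': array([ 0.16567579, -0.70533045,  0.18157045]), 'tcp_rot': array([-0.70230754, -0.08186489,  0.70250503, -0.08092551]), 'ft_force': array([ 0.32698494, -0.73151408, -0.28807139]), 'moment': array([ 0.03166267,  0.06970961, -0.00903251]), 'finger_gap': 1.0004431656256298} -0.0188
```

View pics/top0.png

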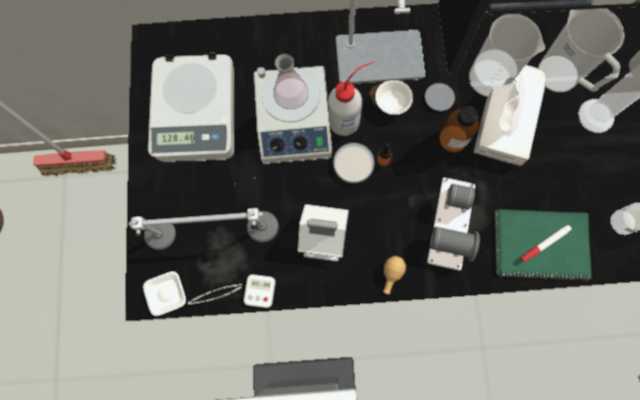

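View pics/scene0.png

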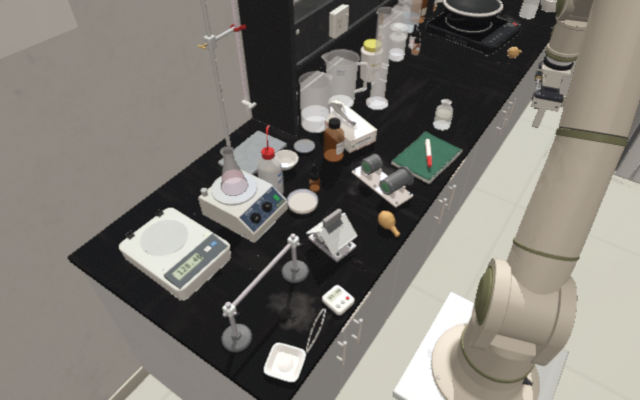

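The top view is seen with +y left. It shows the bar from (137,222) to (254,214), the guard handle at (323,227), the long barrel at (455,243) with its flange to the right, and the short barrel at (461,195). Next I measure these from depth.

```bash
cat > h.py <<'E'
import numpy as np, cv2
from scipy.spatial.transform import Rotation as R
def world(d,c):
    "organised cloud HxWx3 in world from depth and calibration"
    h,w=d.shape; K=np.array([[c['fx'],0,c['cx']],[0,c['fy'],c['cy']],[0,0,1]])
    u,v=np.meshgrid(np.arange(w),np.arange(h))
    xy=cv2.undistortPoints(np.stack([u,v],-1).reshape(-1,1,2).astype(float),K,c['distortion']).reshape(h,w,2)
    P=np.dstack([xy*d[...,None],d]); Rm=cv2.Rodrigues(c['rvec'])[0]
    W=(P-c['tvec'])@Rm; W[d<=0]=np.nan; return W
def box(q):
    "min-area rectangle: centre, long-axis direction angle, sizes"
    (c,s,a)=cv2.minAreaRect((q[:,:2]*1000).astype(np.float32)); a=np.deg2rad(a)
    if s[0]<s[1]: a+=np.pi/2; s=s[::-1]
    a=(a+0)%np.pi; return np.round(np.array(c)/1000,4), round(np.rad2deg(a),2), np.round(s,1)
def sel(W,r,zlo,zhi):
    u0,v0,u1,v1=r; q=W[v0:v1,u0:u1].reshape(-1,3); return q[(q[:,2]>zlo)&(q[:,2]<zhi)]
E
python3 - <<'E'
from rig import viewer
from h import *
z=np.load('top0.npz'); W=world(z['d'],viewer.camera_params('top'))
print('table z',np.nanmedian(W[255:300,300:370,2]))
for n,r,lo,hi in [('handle',(295,205,352,265),.11,.13),('guard all',(290,200,352,265),.035,.105),('foot',(290,200,352,265),.005,.025),
  ('bar',(145,205,245,230),.12,.15),('uprights',(125,200,280,250),.14,.17),('longtop',(425,220,490,270),.068,.09),('long',(425,220,490,270),.045,.09),('short',(440,178,485,215),.06,.09),('cradle',(420,170,490,275),.003,.02),
  ('petri',(325,135,378,185),.01,.03),('dropper',(375,140,395,170),.03,.12),('bulb',(375,250,412,298),.01,.06)]:
    q=sel(W,r,lo,hi)
    if len(q)>5: print(n,len(q),*box(q),'zmax',np.round(np.percentile(q[:,2],[5,50,95]),4), 'mean',q.mean(0).round(4))
E
```

```text
table z 0.0006391754100593626
handle 218 [ 0.4953 -0.1159] 78.43 [63.9 14.6] zmax [0.1149 0.1199 0.1237] mean [ 0.4944 -0.116   0.1197]
guard all 1845 [ 0.4956 -0.116 ] 167.88 [105.9  95.9] zmax [0.0428 0.0642 0.0886] mean [ 0.4891 -0.1149  0.0648]
foot 172 [ 0.4973 -0.1148] 175.65 [145.7 131.3] zmax [0.0053 0.0107 0.015 ] mean [ 0.4487 -0.1092  0.0104]
bar 492 [0.5214 0.1406] 90.1 [202.7  11.6] zmax [0.1307 0.1343 0.1378] mean [0.5208 0.1406 0.1343]
uprights 181 [0.5125 0.1387] 90.14 [253.2  38.9] zmax [0.1405 0.1433 0.1557] mean [0.5201 0.1378 0.1458]
longtop 794 [ 0.4454 -0.3991] 74.63 [94.3 55.1] zmax [0.0689 0.074  0.0792] mean [ 0.4451 -0.4009  0.074 ]
long 1129 [ 0.4465 -0.3991] 72.76 [94.4 64.4] zmax [0.0546 0.072  0.0786] mean [ 0.4426 -0.3987  0.0701]
short 487 [ 0.5463 -0.4259] 73.08 [50.6 49.1] zmax [0.0621 0.0732 0.0776] mean [ 0.5443 -0.4245  0.0719]
cradle 2160 [ 0.5013 -0.4211] 173.56 [247.1 163.3] zmax [0.0032 0.0076 0.0127] mean [ 0.4994 -0.4119  0.0075]
petri 1282 [ 0.6625 -0.1899] 47.43 [114.9  93.3] zmax [0.0146 0.0186 0.0224] mean [ 0.6547 -0.197   0.0186]
dropper 224 [ 0.6557 -0.2667] 68.45 [32.4 26.9] zmax [0.0348 0.0669 0.1046] mean [ 0.6532 -0.2659  0.067 ]
bulb 500 [ 0.3879 -0.2659] 176.04 [80.  44.6] zmax [0.0136 0.0348 0.0446] mean [ 0.3948 -0.2626  0.0328]
```

```bash
cat >> h.py <<'E'
def down(jaw_deg):
    "tool pointing down, jaws opening along world angle jaw_deg"
    a=np.deg2rad(jaw_deg); y=np.array([np.cos(a),np.sin(a),0]); x=np.array([0,0,-1.])
    return R.from_matrix(np.column_stack([x,y,np.cross(x,y)])).as_quat()
def best(arm,p,deg):
    "of the two half-turn-equivalent grasps, the one with the smaller joint motion"
    o=[]
    for d in (deg,deg+180):
        j=arm.inverse_kinematics(p,down(d))
        if j is not None: o.append((np.abs(j-arm.state()['joints']).max(),d,j))
    return min(o,key=lambda t:t[0])
def st(arm):
    s=arm.state(); print('t %.1f tcp %s F %s gap %.3f j7 %.2f'%(s['clock'],s['ee_pos'].round(4),s['ft_force'].round(1),s['finger_gap'],s['joints'][6]))
E
python3 - <<'E'
from rig import arm,viewer
from h import *
p=np.array([.4953,-.1159,.23]); _,d,j=best(arm,p,-11.9); print(d,j.round(2))
arm.reach(p,down(d)); st(arm)
im,dp=viewer.read_camera('wrist'); cv2.imwrite('pics/w1.png',im[:,:,::-1])
W=world(dp,viewer.camera_params('wrist')); q=W.reshape(-1,3)
near=np.hypot(q[:,0]-.495,q[:,1]+.116)<.05; h=q[near&(q[:,2]>.112)&(q[:,2]<.13)]; print('handle',len(h),*box(h) if len(h)>5 else '',h[:,2].mean())
E
```

```text
-11.9 [ 0.47  0.31 -0.46  2.01  0.18  0.86 -0.29]
t 2.5 tcp [ 0.4953 -0.1169  0.2298] F [0.7 0.  1. ] gap 1.001 j7 -0.29
handle 854 [ 0.4954 -0.1153] 77.98 [63.1 13.3] 0.1198260851179808
```

View pics/w1.png

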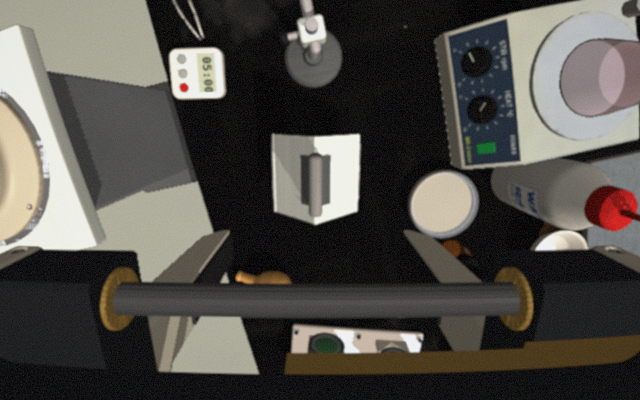

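The wrist view shows the handle at (315,183), clear between the fingers, and it agrees with the top camera to within 1 mm. Next I grip it and carry it to the bar.

Run:
```python
from rig import arm,viewer
from h import *
p=np.array([.4954,-.1156,.0935])
print(arm.servo_line(p,vel=.12,guard=15)); st(arm)
arm.set_gripper(0.0,20); st(arm)
arm.servo_line([.4954,-.1156,.26],vel=.12); st(arm)
arm.reach([.521,.139,.26],down(0.1)); arm.pause(.3); st(arm)
im,dp=viewer.read_camera('wrist'); W=world(dp,viewer.camera_params('wrist')); cv2.imwrite('pics/w2.png',im[:,:,::-1])
t,dp=viewer.read_camera('top'); W=world(dp,viewer.camera_params('top'))
h=sel(W.reshape(1,-1,3),(0,0,10**6,1),.15,.23); h=h[np.hypot(h[:,0]-.521,h[:,1]-.139)<.12]; print('guard held',len(h),*box(h) if len(h)>5 else '')
cv2.imwrite('pics/t2.png',np.vstack([cv2.resize(t[150:290,110:350,::-1],(720,420))]))
```

```text
False
t 3.9 tcp [ 0.4958 -0.1156  0.094 ] F [-0.  -0.2  0.1] gap 1.000 j7 -0.44
t 5.3 tcp [ 0.4954 -0.1156  0.0935] F [ 0.7  0.1 -0.9] gap 0.003 j7 -0.44
t 6.8 tcp [ 0.495  -0.1156  0.2594] F [-0.2  0.3 -0.6] gap 0.006 j7 -0.27
t 8.1 tcp [0.5212 0.1379 0.26  ] F [ 0.2 -0.1  0.5] gap 0.007 j7 -0.62
guard held 20 [0.5213 0.0226] 170.62 [8.8 7.3]
```

View pics/w2.png

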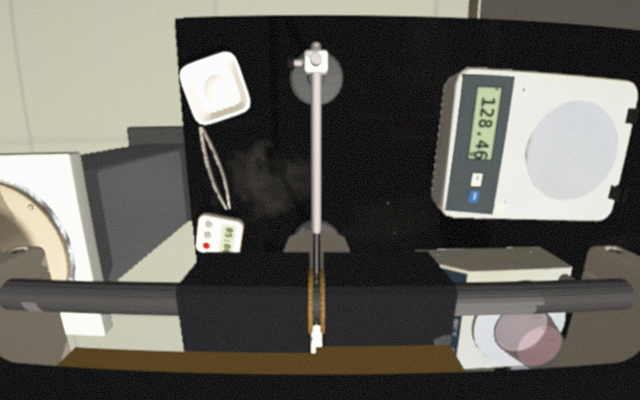

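Run:
```python
from rig import arm,viewer
from h import *
s,dp=viewer.read_camera('scene'); c=viewer.camera_params('scene'); W=world(dp,c)
q=W.reshape(-1,3); h=q[(np.hypot(q[:,0]-.4954,q[:,1]+.1156)<.06)]; print('at block: zmax',np.nanpercentile(h[:,2],[50,90,99]) if len(h) else '')
cv2.imwrite('pics/s2.png',cv2.resize(s[130:350,190:430,::-1],(720,660))[:600])
st(arm)
```

```text
at block: zmax [0.0558331  0.10305454 0.12250369]
t 8.3 tcp [0.5211 0.1386 0.2601] F [-0.   1.2 -0.1] gap 0.002 j7 -0.62
```

View pics/s2.png

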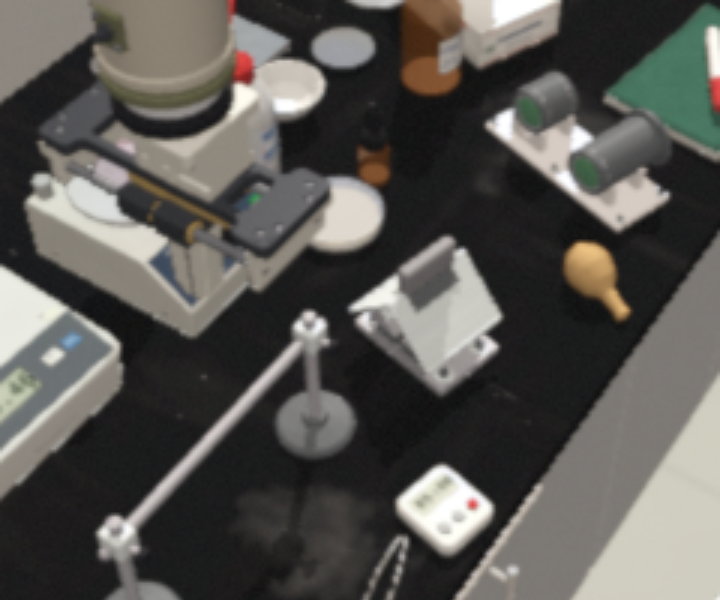

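The guard is still on the block at (430,290), so the jaws closed on nothing. Before retrying, I'll check where the reported TCP projects and whether the guard moved.

Run:
```python
from rig import arm,viewer
from h import *
def proj(n,P):
    c=viewer.camera_params(n); K=np.array([[c['fx'],0,c['cx']],[0,c['fy'],c['cy']],[0,0,1]])
    return cv2.projectPoints(np.atleast_2d(P).astype(float),c['rvec'],c['tvec'],K,c['distortion'])[0].reshape(-1,2).round(0)
s=arm.state(); T=s['ee_pos']; Rm=R.from_quat(s['tcp_rot'])
pts=np.array([T,T+Rm.apply([-.0188,0,0]),T+Rm.apply([-.084,0,0]),T+Rm.apply([0,.05,0])])
for n in('scene','top','wrist'): print(n,proj(n,pts).tolist())
print(Rm.as_matrix().round(3), s['finger_gap'])
t,dp=viewer.read_camera('top'); W=world(dp,viewer.camera_params('top'))
q=sel(W,(295,205,352,265),.11,.13); print('handle top',len(q),*box(q) if len(q)>5 else '')
sc,dp=viewer.read_camera('scene'); W=world(dp,viewer.camera_params('scene')).reshape(-1,3)
a=W[np.hypot(W[:,0]-T[0],W[:,1]-T[1])<.1]; a=a[(a[:,2]>.16)]; 
for lo in np.arange(.16,.44,.02):
    b=a[(a[:,2]>lo)&(a[:,2]<lo+.02)]; 
    if len(b): print(round(lo,2),len(b),b.min(0).round(3),b.max(0).round(3))
u=proj('scene',T)[0].astype(int); x0,y0=max(u[0]-100,0),max(u[1]-110,0)
w,_=viewer.read_camera('wrist')
cv2.imwrite('pics/s3.png',cv2.resize(sc[y0:y0+190,x0:x0+250,::-1],(750,570),interpolation=cv2.INTER_CUBIC)); print('crop',x0,y0)
```

```text
scene [[258.0, 238.0], [257.0, 232.0], [254.0, 211.0], [240.0, 228.0]]
top [[176.0, 204.0], [173.0, 202.0], [160.0, 192.0], [176.0, 177.0]]
wrist [[315.0, 224.0], [315.0, 234.0], [315.0, 290.0], [390.0, 224.0]]
[[ 0.     1.     0.001]
 [-0.     0.001 -1.   ]
 [-1.     0.     0.   ]] 0.0022522870068538638
handle top 218 [ 0.4954 -0.1159] 78.23 [63.8 14.4]
0.28 2 [0.514 0.145 0.299] [0.523 0.146 0.3  ]
0.3 83 [0.505 0.128 0.3  ] [0.535 0.147 0.32 ]
0.32 104 [0.504 0.127 0.32 ] [0.536 0.148 0.339]
0.34 62 [0.501 0.13  0.34 ] [0.534 0.147 0.358]
0.36 9 [0.436 0.125 0.36 ] [0.507 0.146 0.38 ]
0.38 557 [0.433 0.103 0.38 ] [0.606 0.175 0.4  ]
0.4 659 [0.426 0.103 0.4  ] [0.612 0.174 0.42 ]
0.42 1302 [0.425 0.101 0.42 ] [0.614 0.174 0.44 ]
0.44 175 [0.478 0.115 0.44 ] [0.536 0.162 0.46 ]
crop 158 128
```

View pics/s3.png

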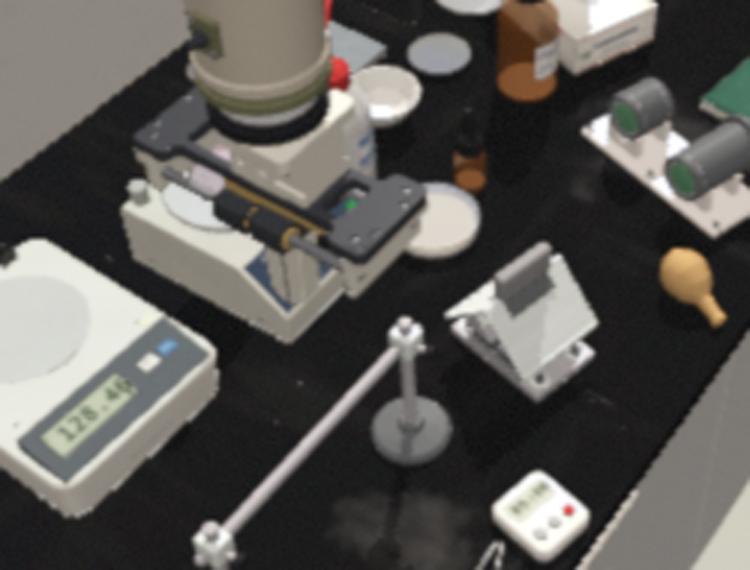

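The depth cloud puts the fingertips at z≈0.299 and the gripper body at z≈0.38, while the reported TCP is 0.26. So the real tool ends about 39 mm short of `ee_pos`, x and y are right, and the guard hasn't moved. I'll confirm the offset by touching the handle top (0.1205 m) gently with shut fingers before I rely on it.

Run:
```python
from rig import arm,viewer
from h import *
x,y=.4954,-.1157
arm.reach([x,y,.26],down(-11.9)); arm.servo_line([x,y,.10],vel=.15)
hit=arm.servo_line([x,y,.065],vel=.03,guard=4); s=arm.state(); st(arm)
off=.1205-s['ee_pos'][2]; print('hit',hit,'offset',off)
arm.servo_line([x,y,.13],vel=.15)
t,dp=viewer.read_camera('top'); W=world(dp,viewer.camera_params('top'));
```

```text
t 11.3 tcp [ 0.4958 -0.1158  0.0841] F [ 0.  -1.1  5.4] gap 0.005 j7 -0.48
hit True offset 0.03636672844444208
```

```bash
echo 'OFF=np.array([0,0,.0368])  # real tip is this much above the reported TCP (tool down)' >> h.py
python3 - <<'E'
from rig import arm,viewer
from h import *
x,y=.4954,-.1157
arm.set_gripper(1.0,20)
print(arm.servo_line(np.array([x,y,.0945])-OFF,vel=.12,guard=10)); st(arm)
arm.set_gripper(0.0,20); st(arm)
arm.servo_line(np.array([x,y,.26])-OFF,vel=.12); st(arm)
if arm.state()['finger_gap']>.1:
    arm.reach(np.array([.521,.139,.26])-OFF,down(0.1)); arm.pause(.2); st(arm)
    sc,dp=viewer.read_camera('scene'); cv2.imwrite('pics/s4.png',cv2.resize(sc[100:330,150:400,::-1],(600,552)))
    W=world(dp,viewer.camera_params('scene')).reshape(-1,3); b=W[(np.hypot(W[:,0]-.521,W[:,1]-.139)<.08)&(W[:,2]>.18)&(W[:,2]<.25)]
    print(b.min(0).round(3),b.max(0).round(3))
E
```

```text
False
t 14.0 tcp [ 0.4956 -0.1156  0.058 ] F [-0.1 -0.6  0.2] gap 1.002 j7 -0.51
t 15.2 tcp [ 0.4951 -0.1156  0.0577] F [-1.6  0.6  2.3] gap 0.149 j7 -0.51
t 16.8 tcp [ 0.495  -0.1156  0.2226] F [-0.9  0.5 -0.7] gap 0.153 j7 -0.32
t 18.0 tcp [0.5213 0.1372 0.2231] F [-0.3  0.3 -0.8] gap 0.148 j7 -0.66
[0.467 0.087 0.203] [0.573 0.184 0.25 ]
```

View pics/s4.png

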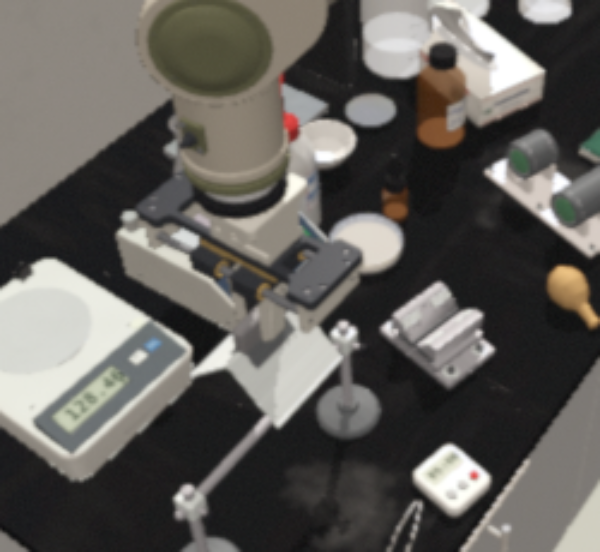

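The guard is held level at (265,350), 14 mm of handle in the jaws, and the V-block is bare at (440,330). Lowering onto the bar.

Run:
```python
from rig import arm,viewer
from h import *
p=lambda z: np.array([.521,.139,z])-OFF
arm.servo_line(p(.165),vel=.12)
print(arm.servo_line(p(.132),vel=.03,guard=4)); st(arm)
arm.set_gripper(.45); st(arm); arm.set_gripper(1.0)
arm.servo_line(p(.27),vel=.15); st(arm)
_,d,j=best(arm,np.array([.4454,-.3991,.24])-OFF,-17); print(d)
arm.reach(np.array([.4454,-.3991,.24])-OFF,down(d)); arm.pause(.2); st(arm)
w,wd=viewer.read_camera('wrist'); Ww=world(wd,viewer.camera_params('wrist'))
t,dp=viewer.read_camera('top'); W=world(dp,viewer.camera_params('top')); np.savez('t5.npz',p=t,d=dp)
# guard on bar
h=sel(W,(140,190,260,245),.158,.18); print('handle on bar',len(h),*box(h) if len(h)>5 else '',h[:,2].mean())
# V-block: foot, body top
for n,lo,hi in(('foot',.006,.016),('top',.046,.06),('all',.006,.06)):
    q=sel(W,(290,195,355,268),lo,hi); 
    if len(q)>5: print(n,len(q),*box(q),q.mean(0).round(4))
q=Ww.reshape(-1,3); q=q[(np.hypot(q[:,0]-.4454,q[:,1]+.3991)<.07)]
for lo,hi in((.06,.085),(.068,.077),(.045,.085),(.0725,.077),(.077,.085)):
    a=q[(q[:,2]>lo)&(q[:,2]<hi)]; print('lens',lo,len(a),*box(a),a.mean(0).round(4))
cv2.imwrite('pics/t5.png',np.vstack([cv2.resize(t[180:275,110:350,::-1],(600,238)),cv2.resize(w[:,:,::-1],(600,350))]))
```

```text
True
t 19.7 tcp [0.5207 0.1389 0.1057] F [ 0.3 -0.8 -0.1] gap 0.150 j7 -0.80
t 20.4 tcp [0.5204 0.1386 0.1059] F [-0.4 -0.9 -0. ] gap 0.450 j7 -0.80
t 22.3 tcp [0.5205 0.1387 0.2324] F [ 0.3 -0.1  0.2] gap 1.003 j7 -0.65
-17
t 24.5 tcp [ 0.446  -0.3983  0.2033] F [0.3 0.6 0.1] gap 0.998 j7 0.09
handle on bar 247 [0.5212 0.1361] 90.73 [63.1 15.1] 0.16816529489433196
foot 499 [ 0.497  -0.1205] 173.79 [155.3 136.7] [ 0.4818 -0.1157  0.0108]
top 623 [ 0.4951 -0.118 ] 78.12 [75.9 72.5] [ 0.495  -0.118   0.0519]
all 1745 [ 0.497  -0.1205] 173.79 [155.3 136.7] [ 0.4901 -0.1173  0.0337]
lens 0.06 3922 [ 0.4461 -0.3985] 73.18 [93.3 60.8] [ 0.4463 -0.3986  0.0718]
lens 0.068 2912 [ 0.4462 -0.3985] 73.83 [93.  51.7] [ 0.4471 -0.3963  0.0732]
lens 0.045 4181 [ 0.4463 -0.3986] 73.07 [93.4 64.8] [ 0.4463 -0.3988  0.0708]
lens 0.0725 1911 [ 0.4462 -0.3985] 73.83 [93.  44.6] [ 0.4471 -0.396   0.0746]
lens 0.077 212 [ 0.4507 -0.4056] 63.78 [86.2 32.7] [ 0.4352 -0.4361  0.0798]
```

View pics/t5.png

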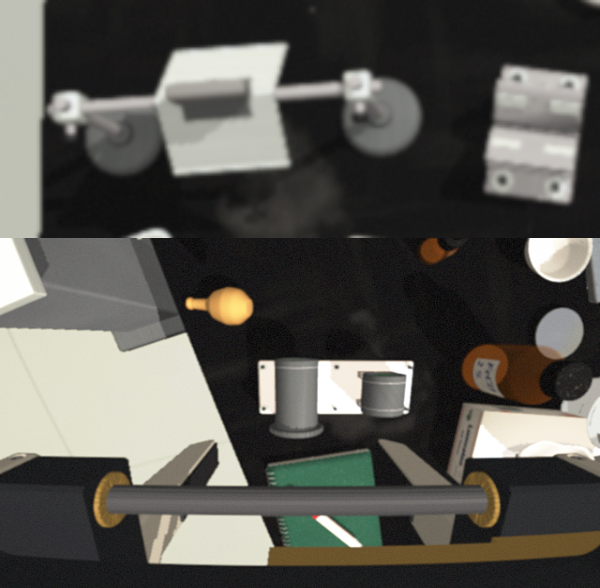

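The top crop shows the guard astride the bar, with its handle at (208,95) between the clamps and a height of 0.168 m as expected. The V-block is at (535,135). The wrist crop shows the long barrel at (297,395) with its flange at the bottom. Next I grip the barrel.

```bash
cat >> h.py <<'E'
VA=78.12; VU=np.array([np.cos(np.deg2rad(VA)),np.sin(np.deg2rad(VA))]); VC=np.array([.4951,-.118])
def vp(s,z): "commanded TCP for block coordinate s along V, true tip height z"; return np.r_[VC+s*VU,z]-OFF
E
python3 - <<'E'
from rig import arm,viewer
from h import *
g=lambda z: np.array([.4460,-.3990,z])-OFF
arm.reach(g(.15),down(-16.9))
print(arm.servo_line(g(.0390),vel=.12,guard=8)); st(arm)
arm.set_gripper(0.0,40); st(arm)
arm.servo_line(g(.17),vel=.12); arm.pause(.2); st(arm)
if .5<arm.state()['finger_gap']<.62:
    arm.reach(vp(-.009,.17),down(VA-90)); arm.pause(.2); st(arm)
    sc,dp=viewer.read_camera('scene'); W=world(dp,viewer.camera_params('scene')).reshape(-1,3)
    cv2.imwrite('pics/s6.png',cv2.resize(sc[120:320,230:480,::-1],(750,600)))
    t,td=viewer.read_camera('top'); Wt=world(td,viewer.camera_params('top')).reshape(-1,3)
    for n,w in(('scene',W),('top',Wt)):
        b=w[(np.hypot(w[:,0]-VC[0],w[:,1]-VC[1])<.08)&(w[:,2]>.135)&(w[:,2]<.215)]; s=(b[:,:2]-VC)@VU; print(n,len(b),'s',np.percentile(s,[1,99]).round(4),'z',np.percentile(b[:,2],[1,99]).round(3))
E
```

```text
False
t 26.1 tcp [ 0.4464 -0.3993  0.0029] F [0.5 0.2 0.4] gap 1.002 j7 -0.07
t 26.9 tcp [ 0.4456 -0.3989  0.0022] F [-1.4  0.4  2.1] gap 0.551 j7 -0.07
t 28.3 tcp [ 0.4458 -0.3987  0.1326] F [-0.7 -0.7 -2. ] gap 0.549 j7 0.04
t 29.6 tcp [ 0.4931 -0.1282  0.1331] F [-0.3 -0.  -2.2] gap 0.550 j7 -0.40
scene 645 s [-0.02    0.0352] z [0.159 0.213]Traceback (most recent call last):
  File "<stdin>", line 14, in <module>
    return _quantile_unchecked(
        a, q, axis, out, overwrite_input, method, keepdims, weights)
    return _ureduce(a,
                    func=_quantile_ureduce_func,
    ...<5 lines>...
                    overwrite_input=overwrite_input,
                    method=method)
    r = func(a, **kwargs)
    result = _quantile(arr,
                       quantiles=q,
    ...<2 lines>...
                       out=out,
                       weights=wgt)
    slices_having_nans = np.isnan(arr[-1, ...])
                                  ~~~^^^^^^^^^
IndexError: index -1 is out of bounds for axis 0 with size 0
```

View pics/s6.png

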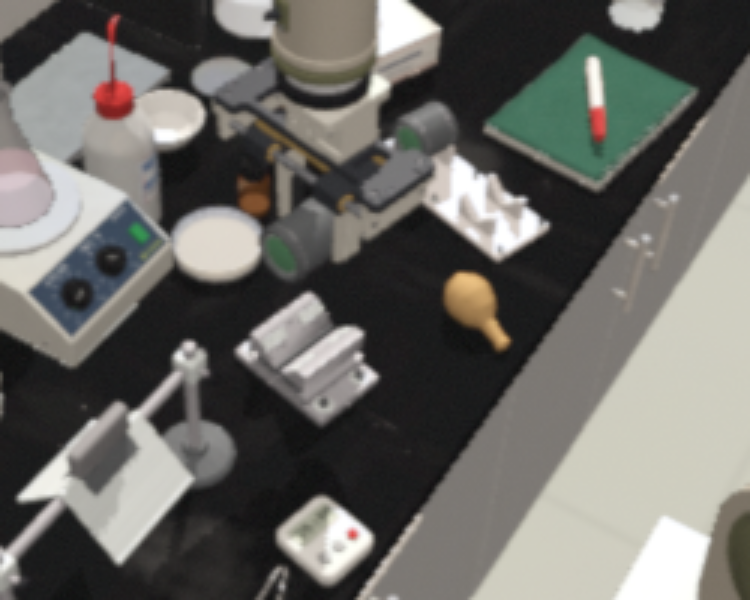

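The barrel is held level at (300,240), above and to the right of the V, with the V clear at (305,345). Next I lower it, slide it until the flange touches, and seat it.

Run:
```python
from rig import arm,viewer
from h import *
z0=.0563
print(arm.servo_line(vp(-.009,z0+.02),vel=.1,guard=8))
a=arm.servo_line(vp(-.009,z0+.003),vel=.03,guard=5); print('down',a); st(arm)
if not a:
    b=arm.servo_line(vp(.009,z0+.003),vel=.02,guard=4); st(arm)
    s=(arm.state()['ee_pos'][:2]-VC)@VU; print('slide hit',b,'s',s.round(4))
```

```text
False
down False
t 31.5 tcp [ 0.4933 -0.1267  0.0224] F [ 0.3  0.4 -2. ] gap 0.555 j7 -0.54
t 32.1 tcp [ 0.4951 -0.1167  0.0222] F [-0.1 -1.2 -1.9] gap 0.551 j7 -0.55
slide hit True s 0.0013
```

The flange touched at s=+1.3 mm, against +1.0 expected. Now I press down in small steps to about 15 N.

Run:
```python
from rig import arm,viewer
from h import *
z0=.0563; s=.0012
print(arm.servo_line(vp(s,z0-.006),vel=.015,guard=6)); st(arm)
z=arm.state()['ee_pos'][2]+OFF[2]
def fz():
    return np.mean([(arm.pause(.04),arm.state()['ft_force'])[1] for _ in range(6)],0)
for i in range(16):
    f=fz(); print(i,round(z,4),f.round(1))
    if f[2]>11.5: break
    z-=.0004 if f[2]<6 else .0002; arm.servo_line(vp(s,z),vel=.02)
st(arm); e=arm.state()['ee_pos'][:2]-VC; print('s,n',(e@VU).round(4),(e@np.array([VU[1],-VU[0]])).round(4))
```

```text
True
t 32.4 tcp [ 0.4942 -0.1168  0.0197] F [-0.3  0.7  1.4] gap 0.555 j7 -0.56
0 0.0565 [-0.6  0.8  2. ]
1 0.0561 [-5.   1.3 11.2]
2 0.0559 [-5.6  1.2 14.5]
t 33.6 tcp [ 0.4941 -0.1168  0.0196] F [-5.7  1.  14.1] gap 0.550 j7 -0.56
s,n 0.001 -0.0012
```

It's seated at about 16 N, but with a 5.6 N sideways load because my V line is about 1.2 mm off. I'll ease up, shift by that amount, nudge the flange home and press again.

Run:
```python
from rig import arm,viewer
from h import *
N=np.array([VU[1],-VU[0]]); n=-.0012
P=lambda s,n,z: vp(s,z)+np.r_[n*N,0]
fz=lambda: np.mean([(arm.pause(.04),arm.state()['ft_force'])[1] for _ in range(6)],0)
def rep(l,f):
    e=arm.state()['ee_pos'][:2]-VC; print(l,'along %.1f side %.1f up %.1f'%(f[:2]@VU,f[:2]@N,f[2]),'s %.4f n %.4f'%(e@VU,e@N))
z=.0566; arm.servo_line(P(.0012,n,z),vel=.02); f=fz(); rep('eased',f)
s=.0012
for i in range(6):
    if f[:2]@VU<-2.5: break
    s+=.0004; arm.servo_line(P(s,n,z),vel=.02); f=fz(); rep('s',f)
for i in range(12):
    if f[2]>12: break
    z-=.0003 if f[2]<7 else .00015
    n+=.0001*np.clip(f[:2]@N,-3,3)
    arm.servo_line(P(s,n,z),vel=.02); f=fz(); rep('z %.4f'%z,f)
st(arm)
```

```text
eased along -1.5 side -0.6 up 1.4 s 0.0010 n -0.0012
s along -4.0 side 0.7 up -0.6 s 0.0012 n -0.0012
z 0.0563 along -5.1 side -0.1 up 3.5 s 0.0012 n -0.0012
z 0.0560 along -5.1 side -0.9 up 7.8 s 0.0012 n -0.0012
z 0.0558 along -5.2 side -1.5 up 9.7 s 0.0012 n -0.0011
z 0.0557 along -5.4 side -1.5 up 11.6 s 0.0012 n -0.0012
z 0.0556 along -5.4 side -1.9 up 13.2 s 0.0012 n -0.0011
t 37.1 tcp [ 0.4942 -0.1166  0.0196] F [-1.7 -5.  12.8] gap 0.551 j7 -0.56
```

Run:
```python
from rig import arm,viewer
from h import *
arm.pause(.4); st(arm)
sc,dp=viewer.read_camera('scene'); Ws=world(dp,viewer.camera_params('scene')).reshape(-1,3)
t,td=viewer.read_camera('top'); W=world(td,viewer.camera_params('top'))
h=sel(W,(140,190,260,245),.158,.18); print('handle',len(h),*box(h) if len(h)>5 else '')
q=sel(W,(440,178,485,215),.06,.09); print('short',len(q),*box(q) if len(q)>5 else '')
cv2.imwrite('pics/s7.png',cv2.resize(sc[150:330,200:440,::-1],(720,540),interpolation=cv2.INTER_CUBIC))
st(arm)
```

```text
t 37.5 tcp [ 0.4942 -0.1166  0.0196] F [-2.4 -4.5 12.7] gap 0.552 j7 -0.56
handle 249 [0.5206 0.1367] 91.0 [63.2 15.2]
short 117 [ 0.5433 -0.4411] 162.51 [46.9 19.4]
t 37.6 tcp [ 0.4942 -0.1166  0.0196] F [-3.  -4.5 13.5] gap 0.551 j7 -0.56
```

View pics/s7.png

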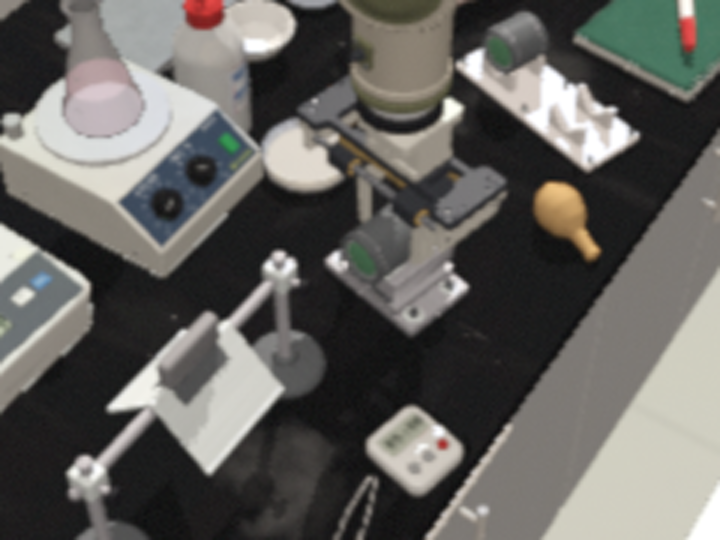

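The scene crop shows the barrel seated in the V at (375,250), the guard astride the bar at (200,370), and the short barrel still in its rest at (515,40). Handing in.

```bash
python3 -c "
from rig import arm
from h import *
arm.close_job(); st(arm)"
```

```text
the job is handed in; nothing more can be done
the job is handed in; nothing more can be done
```

I hung the dust guard astride the bar and seated the long barrel in the V, flange against the right-hand end. I handed in at about 37.6 s with the barrel still gripped; the rig gave no verdict.

- **First grasp missed:** the jaws closed just above the guard's handle and nothing moved. The real fingertips are about 37 mm above where `ee_pos` says they are. The depth cloud suggested 39 mm, and a light touch on the handle top gave 36.4 mm. I corrected every later height by this.
- **Guard:** it hangs level. The handle is within about 3 mm of mid-bar, parallel to the bar to within 1°, and its height of 0.168 m matches a proper hang.
- **Barrel position:** it slid until the flange touched the block's end face, 0.3 mm from where I expected contact. Pressing into the V showed my line was 1.2 mm off to one side, so I shifted by that amount.
- **Barrel forces:** the last readings were about 15 N down, 2 N sideways and 5 N holding the flange against the end face. From these I estimate 10–14 N on each contact strip; I did not measure the strips directly.
- **Short barrel and other items:** the short barrel, petri dish and bulb look unmoved in the last scene picture. My final top-camera figure for the short barrel disagreed with the first, but the arm was hiding part of it. The dropper was hidden in that picture, so I did not check it at the end.

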